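Lock the parts chest and take out its key

ROBOT

A 6-joint arm with a two-finger parallel gripper is mounted at the origin on a cart in front of the work surface, level with it; the furniture and walls round the work are solid. World frame = base frame: x ahead of the robot, y to its left, z up, the work surface at z = 0. Lengths are in mm, angles in degrees, forces in N, time in s.
With the tool pointing down it reaches from about 250 to 850 mm from the base axis. Payload 12.5 kg.
Tool frame: the origin (TCP) lies midway between the tips of the shut fingers; the grasp point (between the pads) lies 19 mm behind it (robot.pinch_z is the distance from the TCP to the grasp point, in mm); z points along the fingers, y is the direction in which the jaws open and shut (so a half turn about z gives the same grasp; the last joint's range is limited). The gripper opens to 93 mm and grips with 3 to 60 N. Pads are 15 mm wide; open, the fingers measure 128 mm over their backs; the gripper's body (75 mm by 188 mm) begins 65 mm behind the grasp point.
Start: joints at [71.127, 20.094, 94.641, -0, 65.266, -4.847], TCP at [133.268, 533.595, 218.633] pointing down, gripper open.
Joint ranges: [-157.81, 157.81], [-45, 120.19], [0.68, 151.7], [-89.99, 269.99], [4.06, 180], [-164.3, 164.3]. Speed limits (degrees/s): [127.2, 127.2, 159.86, 180, 180, 180].

INTERFACE

Orientations are given as [roll, pitch, yaw] about the fixed x, y, z axes, in that order (R = Rz(yaw) Ry(pitch) Rx(roll)).
In Python, from cell import robot, snapshot gives the robot as it stands. The module is installed in compiled form; this text tells all that it offers.
- The arm moves only by the tool jog_arm, never from a script. Its argument "rows" is a list of rows, each an object of numbers: "tx", "ty", "tz": the shift along the world's x, y, z in mm; "ax", "ay", "az": the turn, a rotation vector about the world's x, y, z in rad. In form: [{"tx": .., "ty": .., "tz": .., "ax": .., "ay": .., "az": ..}, ...]. A call has 1 to 12 rows; each row is the pose to reach, as a shift and turn from the pose commanded when the call began; what a row does not reach only later rows make up. A row lasts 1/8 s, in which the tool goes at most 62.5 mm and 10.7 degrees, less where a joint would pass 70% of its speed; a pose out of reach is approached as far as the arm can. A call with a gripper value outside its range is refused whole. "gripper" is the closure, from 0 (fully open) to 1 (shut), set as the call begins (left out, the last holds). The fingers move at their own pace and stop on an object; "newtons" is the grip in N (left out, the last holds). Time passes only in rows, so rows that repeat a pose let the fingers close. It gives the time, the measured TCP pose, the force and the opening at its end, in the units of the state.
- robot.sense(): the state, without advancing time (a new reading comes with each control period).
- snapshot(name): name is "side" or "top" or "wrist"; returns a dict with "image" (400x640x3 uint8, red, green, blue), "intrinsics" (3x3 intrinsics, pixels), "position" and "rotation" of the camera in the world; the wrist camera has in their place "T_tool_cam" (4x4, takes a point from camera to tool coordinates, whose origin is the TCP and whose axes are the flange's). Camera axes: x right, y down, z forward; pixel columns grow to the right and rows downward; lengths in mm; the calibration is good to about 2 mm. A picture is of the moment at which its call begins: read the wrist's pose just before it. There is no depth.
- robot.job_done(): hands the job in, once; it reports no verdict.
The state is a dict: "time": time; "qpos": joint angles; "qvel": joint speeds; "effort": joint torques, N m; "position": TCP position; "ee_rot": TCP orientation; "contact_force": force on the tool from outside, world axes, zero at the start; "torque": the same for the moment, N m; "opening": opening from 0.0 (shut) to 1.0 (fully open).
Only numpy, scipy, OpenCV 4.12 (cv2) and the standard library are available. Lean on these libraries where they do the work, as an engineer would, in place of code of your own. Each camera call takes 0.05 s, during which the arm holds its last target. There are 200 camera calls.

TASK

Lock the parts chest: turn the key that stands in its lock clockwise until the wedge bolt has drawn the lid down and sits firmly under load, without forcing it. Then turn the key back to where it went in, the only position where it will come out, draw it out without wrenching the lock and stand it upright, fully down, in the slot of the key stand. Leave the other things on the bench alone.

Things in the scene. Friction and masses are not known exactly. Their poses are not given: they have to be found in the camera images.
- key: The key, 70 g: black plastic bow 34 mm wide (its own x), 9 mm thick (y), 36 mm high, on a steel collar 27 x 11 x 5 mm; below it a flat steel blade, 14 mm wide (x), 4 mm thick. Origin: centre of the collar's underside; z up along the key. At the start it stands in the lock, collar on the face plate, its axes along the plate's. The blade has about 0.5 mm (5 degrees) play either way in the lock.
- key_bow (a point): Middle of the bow, 22.5 mm above the key's origin; the bow reaches from 5 to 40 mm above the origin.
- key_tip (a point): Lower end of the blade, 22 mm below the key's origin. The first 6.5 mm under the collar are a round neck; the full width below it is caught under the 5 mm thick face plate whenever the key is turned more than about 5 degrees from its way in. It then lifts only about 1.5 mm.
- face: The lock's square steel face plate with the keyhole, 34 x 34 mm, on top of the dark lock case (60 x 66 x 31 mm) near the chest's front edge. Origin: centre of its top, on the lock's axis, 116 mm above the bench; axes parallel to the chest's, z up. The key goes in and comes out only with the blade's width along this x axis, blade down.
- lock_axis (a point): Point on the lock's vertical axis at deck level, 80 mm up. The cylinder turns clockwise from above to throw the bolt: about 11 degrees free, then it pushes the bolt with a lever of 20 mm times the cosine of its angle. Turned back, it leaves the bolt where it is and runs free to the start; 15 degrees or more past the start the other way it would draw the bolt in again.
- chest: Grey steel chest on rubber feet, 240 mm (x) by 300 mm (y), with a fixed deck 80 mm high along its front (-x) edge that carries the lock, and a lid behind it. It does not move. Origin: centre of its underside; z up; +x points from the lock to the lid. The lock's axis is at x = -66 mm, y = 0.
- bolt: Steel wedge bolt, 22 mm wide, that slides out of the lock case along the chest's +x, over the lid's front edge. Its origin is at first on the lock's axis, at bench level. Its 28 degree bevel rides up the keeper, a wedge on the lid, screwed on in slotted holes. The keeper's setting varies and is unknown: the lid is right down at 33 to 53 degrees of the cylinder, 5 more at the bow.
- bolt_tip (a point): Front end of the bolt. It sits firmly when it presses on the lid with 14 N or more and is forced above 50 N. Moment on the key above that of the free turn: up to 0.06 Nm while the bolt slides, 0.06 to 0.2 while the lid goes down on its seal, then rising steeply, about 0.05 Nm a degree. 0.32 to 0.42 Nm is firm and safe at every setting of the keeper.
- lid: The chest's lid, 147 mm (x) by 296 mm (y), 14 mm thick, hinged at the back; carries the keeper. Its origin lies on the hinge, 118 mm behind the chest's centre and 70 mm up. At the keeper it stands about 2.5 mm proud on its rubber seal until the bolt draws it down.
- stand: Key stand: an aluminium block 64 mm (x) by 46 mm (y) on a dark steel foot 92 x 58 x 5 mm, fixed to the bench, 38 mm high in all. Origin: centre of its underside; z up. In its top is a slot 20 mm long (x), 8.5 mm wide, 28 mm deep, with a 1.5 mm chamfer, for the key's blade; the collar then rests on the top. Either way round is right.
- stand_mouth (a point): Centre of the slot's mouth, on top of the stand, 38 mm above the bench.
- brush: Flat brush, 14 mm wide, 140 mm long, lying along its own y; origin under its middle. To be left alone.
- cup: Round black parts cup, 96 mm across, 74 mm high; origin under its middle. To be left alone.
- screwdriver: Small screwdriver, 178 mm long, lying along its own y; origin under its middle. To be left alone.

How it is judged:
By the outcome, as a careful person would: the job done as asked, in the order asked, and still so for the second after the job is handed in, with the robot touching nothing.
It also fails if it takes over 69 s, if anything falls off the work surface, if the arm or the gripper's body presses on something with over 40 N, if the wrist force passes 120 N, or if a joint passes its speed limit or range.

## Working session

There is one attempt and no reset: what is moved stays moved. The work goes in short steps, Python scripts to look and compute and a tool call to move; the robot and the scene stay as the last step left them, time stands still between calls to the robot, and variables do not carry over. Pictures are saved under pics/ and viewed, about 8 in all and at most 12, crops included, and the job is handed in when it is done.

Besides the shell and the picture viewer there is one more tool, called after ">>>" by a JSON object that holds its "method" and its "body", one argument or row to a line. jog_arm: Moves the arm, as the interface text tells. Its arguments: {"type":"object","properties":{"rows":{"type":"array","items":{"type":"object","properties":{"tx":{"type":"number"},"ty":{"type":"number"},"tz":{"type":"number"},"ax":{"type":"number"},"ay":{"type":"number"},"az":{"type":"number"}}}},"gripper":{"type":"number"},"newtons":{"type":"number"}},"required":["rows"]}

```bash
mkdir -p pics
cat > h.py <<'E'
import numpy as np, cv2
from cell import robot, snapshot
from scipy.spatial.transform import Rotation as Ro
def cam(name):
    s=robot.sense(); d=snapshot(name)
    if name=="wrist":
        T=np.array(d["T_tool_cam"]); R=Ro.from_euler('xyz',s["ee_rot"],degrees=True).as_matrix()
        d["rotation"]=R@T[:3,:3]; d["position"]=R@T[:3,3]+np.array(s["position"])
    d["R"]=np.array(d["rotation"]);d["p"]=np.array(d["position"]);d["K"]=np.array(d["intrinsics"])
    return d
def save(d,n): cv2.imwrite(n,cv2.cvtColor(d["image"],cv2.COLOR_RGB2BGR))
def onz(d,uv,z):
    r=d["R"]@np.linalg.inv(d["K"])@np.array([uv[0],uv[1],1.]); return d["p"]+r*(z-d["p"][2])/r[2]
def proj(d,P):
    c=d["R"].T@(np.array(P)-d["p"]); q=d["K"]@c; return q[:2]/q[2]
E
python3 - <<'E'
from h import *
s=robot.sense(); print(s); print(robot.pinch_z)
for n in("top","side","wrist"):
    d=cam(n); save(d,f"pics/{n}0.png"); print(n,d["p"],d["R"].round(3).tolist(),d["K"].tolist())
E
```

```text
{'time': 0.0, 'qpos': array([ 7.11274946e+01,  2.01260134e+01,  9.46777329e+01,  1.66836536e-04,
        6.52653092e+01, -4.84766819e+00]), 'qvel': array([ 0.08909917,  0.09262939, -0.0744462 ,  0.09319326,  0.00900706,
       -0.07236399]), 'effort': array([ 1.32306082e-03, -4.97311664e+01, -2.85267878e+01,  6.99881162e-02,
        2.54543242e-02, -1.34911534e-04]), 'position': array([133.15271473, 533.27597464, 218.08021708]), 'ee_rot': array([-1.79931204e+02, -5.98656822e-03,  1.65975089e+02]), 'contact_force': array([ 0.29121717,  0.10188718, -0.73939237]), 'torque': array([ 0.01591037, -0.0579847 , -0.04158299]), 'opening': 1.0011349073704232}
18.8
top [ 389.4340713    40.59645524 1292.39099212] [-171.238, 0.012, -88.312] [[409.16451202035046, 0.0, 314.5689467510371], [0.0, 409.16451202035046, 204.02951938251215], [0.0, 0.0, 1.0]]
side [   69.77928126 -1016.4390761    622.91067456] [-113.485, -0.142, -25.803] [[493.5222584762955, 0.0, 313.29752303412647], [0.0, 493.5222584762955, 202.40824683770305], [0.0, 0.0, 1.0]]
wrist [ 70.7711381  549.66683573 384.25060182] [[0.243, 0.942, 0.232], [0.97, -0.236, -0.059], [-0.001, 0.239, -0.971]] [[295.7410015796801, 0.0, 316.6226306325778], [0.0, 295.7410015796801, 203.6125980946044], [0.0, 0.0, 1.0]]
```

View pics/top0.png

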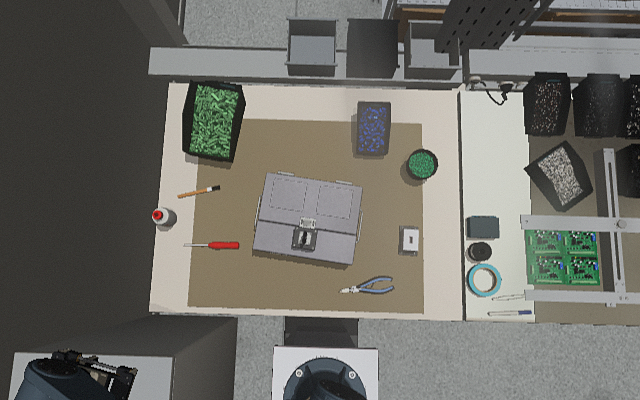

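View pics/wrist0.png

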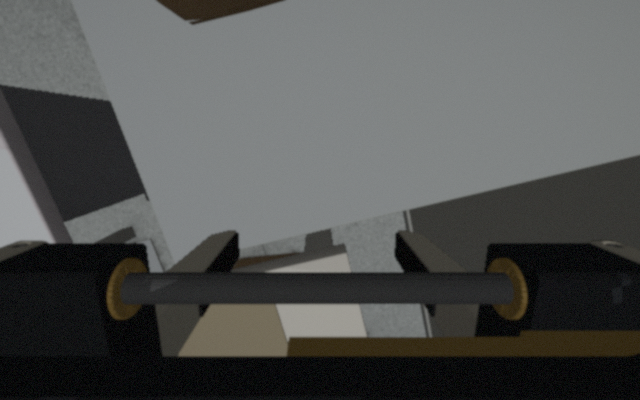

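```bash
sed -i 's/    d\["R"\]=/    if name!="wrist": d["rotation"]=Ro.from_euler("xyz",d["rotation"],degrees=True).as_matrix()\n&/' h.py
python3 - <<'E'
from h import *
d=cam("top"); im=cv2.cvtColor(d["image"],cv2.COLOR_RGB2BGR)
a=cv2.resize(im[165:270,245:425],None,fx=4.4,fy=4.4,interpolation=cv2.INTER_CUBIC)
cv2.imwrite("pics/top_crop.png",a)
print(onz(d,(304,238),116),onz(d,(410,240),38), proj(d,(0,0,0)))
hsv=cv2.cvtColor(im,cv2.COLOR_BGR2HSV); print(hsv[238,410],hsv[240,290],hsv[200,290])
E
```

```text
[471.08736237  73.62097179 116.        ] [ 479.93947789 -248.64852869   38.        ] [324.4405367  399.82967221]
[ 16  27 103] [130   5 154] [135   7 151]
```

View pics/top_crop.png

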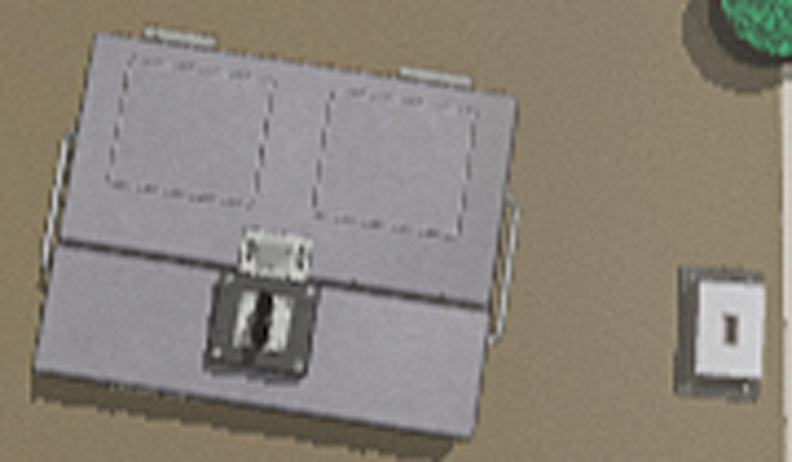

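Run:
```python
from h import *
d=cam("top")
f=lambda u,v,z: onz(d,((u+.5)/4.4-.5+245,(v+.5)/4.4-.5+165),z)
c=[f(*p,80) for p in((38,372),(470,436),(517,97),(97,36))]
for p in c: print(p.round(1))
ang=lambda v: np.degrees(np.arctan2(v[1],v[0]))
print("yaw",ang(c[3]-c[0]),ang(c[2]-c[1]),ang(c[0]-c[1])-90,ang(c[3]-c[2])-90,[np.linalg.norm(c[i]-c[i-1]) for i in range(4)])
ctr=np.mean(c,0); y=np.radians(np.mean([ang(c[0]-c[1])-90,ang(c[3]-c[2])-90])); print(ctr, "lock",ctr[:2]-66*np.array([np.cos(y),np.sin(y)]))
print("case ctr",f(262,325,111))
# stand
s=[f(*p,38) for p in((700,282),(765,283),(763,380),(696,374))]
print(np.round(s,1),np.mean(s,0),"slot",f(731,330,38))
```

```text
[436.3 223.1  80. ]
[402.4 -66.9  80. ]
[633.4 -95.5  80. ]
[667.8 194.5  80. ]
yaw -7.048701327871445 -7.057305759635856 -6.669348825411035 -6.7508047052100295 [np.float64(233.19837824829045), np.float64(291.9578367622221), np.float64(232.78348850239948), np.float64(291.9903425281028)]
[534.99440704  63.78890166  80.        ] lock [469.44649945  71.50069852]
case ctr [470.07355799  73.25680285 111.        ]
[[ 514.  -229.5   38. ]
 [ 514.7 -274.9   38. ]
 [ 447.2 -272.9   38. ]
 [ 450.  -226.5   38. ]] [ 481.49341748 -250.95273983   38.        ] slot [ 481.18830894 -250.95014223   38.        ]
```

>>> {"method": "jog_arm", "body": {
  "rows": [
    {"tx":28,"ty":-38.4,"az":0.01},
    {"tx":56,"ty":-76.8,"az":0.02},
    {"tx":84,"ty":-115.2,"az":0.03},
    {"tx":112,"ty":-153.7,"az":0.04},
    {"tx":140,"ty":-192,"az":0.05},
    {"tx":168,"ty":-230.5,"az":0.06},
    {"tx":196.5,"ty":-269,"az":0.07},
    {"tx":224.5,"ty":-307.5,"az":0.08},
    {"tx":252.5,"ty":-346,"az":0.09},
    {"tx":280.5,"ty":-384.2,"az":0.1},
    {"tx":308.6,"ty":-422.6,"az":0.115},
    {"tx":336.7,"ty":-461.1,"tz":-8.6,"az":0.124}
  ]
}}

```text
validation failed for argument at $.ro...
```

>>> {"method": "jog_arm", "body": {
  "rows": [
    {"tx":0},
    {"tx":0},
    {"tx":0},
    {"tx":0}
  ],
  "gripper": 0.5
}}

```text
validation failed for argument at $.ro...
```

Run:
```python
from h import *
d=cam("wrist"); s=robot.sense(); print(s["time"],s["position"],s["ee_rot"],s["qpos"].round(1),s["opening"],s["contact_force"],s["torque"])
save(d,"pics/w1.png"); print(proj(d,(470,72.5,116)),proj(d,(470,72.5,156)))
```

```text
0.3 [133.24970987 533.51274761 218.47389946] [-1.79981461e+02 -2.14329855e-03  1.65972509e+02] [71.1 20.1 94.7  0.  65.3 -4.8] 0.9968718697392308 [-0.26530782 -0.38236645  0.19245171] [-0.00119902 -0.01358095 -0.00378192]
[ 32.55894983 532.90187143] [3.13081584e-01 5.78542428e+02]
```

View pics/w1.png

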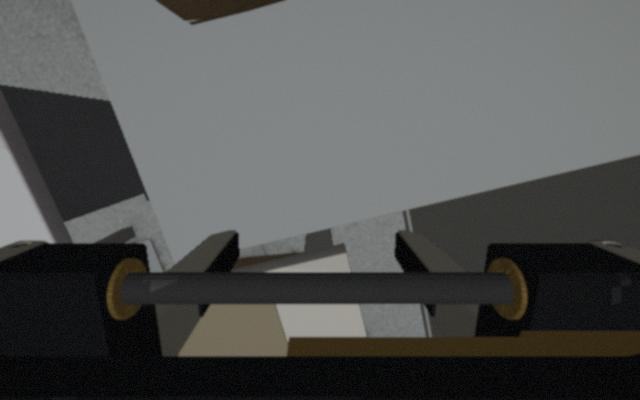

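The rows were refused, probably because all six fields are needed. The picture still shows the start pose.

>>> {"method": "jog_arm", "body": {
  "rows": [
    {"tx":28,"ty":-38.4,"tz":0,"ax":0,"ay":0,"az":0.01},
    {"tx":56,"ty":-76.8,"tz":0,"ax":0,"ay":0,"az":0.02},
    {"tx":84,"ty":-115.2,"tz":0,"ax":0,"ay":0,"az":0.03},
    {"tx":112,"ty":-153.7,"tz":0,"ax":0,"ay":0,"az":0.04},
    {"tx":140,"ty":-192,"tz":0,"ax":0,"ay":0,"az":0.05},
    {"tx":168,"ty":-230.5,"tz":0,"ax":0,"ay":0,"az":0.06},
    {"tx":196.5,"ty":-269,"tz":0,"ax":0,"ay":0,"az":0.07},
    {"tx":224.5,"ty":-307.5,"tz":0,"ax":0,"ay":0,"az":0.08},
    {"tx":252.5,"ty":-346,"tz":0,"ax":0,"ay":0,"az":0.09},
    {"tx":280.5,"ty":-384.2,"tz":0,"ax":0,"ay":0,"az":0.1},
    {"tx":308.6,"ty":-422.6,"tz":0,"ax":0,"ay":0,"az":0.115},
    {"tx":336.7,"ty":-461.1,"tz":-8.6,"ax":0,"ay":0,"az":0.124}
  ]
}}

```text
time: 1.8
position: [471.1, 71.1, 210.5]
ee_rot: [180.0, 0.1, 173.1]
contact_force: [0.3, 0.9, -0.3]
opening: 1.002
```

>>> {"method": "jog_arm", "body": {
  "rows": [
    {"tx":0,"ty":0,"tz":0,"ax":0,"ay":0,"az":0},
    {"tx":0,"ty":0,"tz":0,"ax":0,"ay":0,"az":0},
    {"tx":0,"ty":0,"tz":0,"ax":0,"ay":0,"az":0},
    {"tx":0,"ty":0,"tz":0,"ax":0,"ay":0,"az":0}
  ],
  "gripper": 0.5
}}

```text
time: 2.3
position: [469.7, 73.2, 210.3]
ee_rot: [180.0, 0.0, 173.1]
contact_force: [0.5, -0.8, 0.4]
opening: 0.623
```

Run:
```python
from h import *
d=cam("wrist"); s=robot.sense(); print(s["time"],s["position"],s["ee_rot"],s["qpos"].round(1),s["opening"],s["contact_force"],s["torque"])
save(d,"pics/w1.png"); print(proj(d,(470,72.5,116)),proj(d,(470,72.5,156)))
```

```text
2.35 [469.7628022   73.08136267 210.25917413] [1.79995829e+02 2.06411774e-02 1.73138148e+02] [  3.2  12.9 105.8   0.   61.3 -79.9] 0.5785497446260619 [-0.63987573  1.18427159  0.52502923] [ 0.02907389 -0.03501279 -0.01057123]
[315.39603453 204.33843834] [315.20873955 216.81247109]
```

View pics/w1.png

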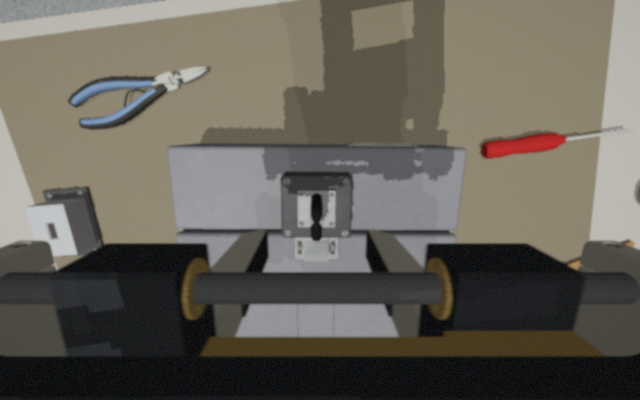

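Run:
```python
import cv2
im=cv2.imread("pics/w1.png"); cv2.imwrite("pics/w1c.png",cv2.resize(im[165:265,270:365],None,fx=6,fy=6,interpolation=cv2.INTER_CUBIC))
```

```text
(no output)
```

View pics/w1c.png

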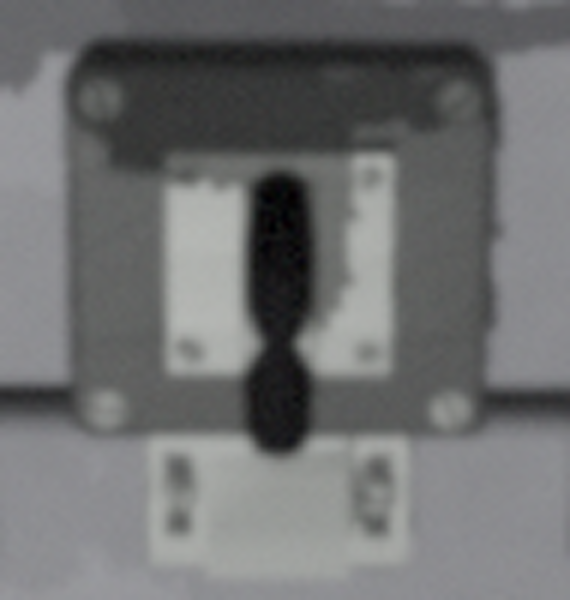

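Run:
```python
from h import *
d=cam("wrist"); print(onz(d,(316.1,208.6),116), "boltop",onz(d,(316.1,(315/6)+165-.4),156))
d=cam("side"); im=cv2.cvtColor(d["image"],cv2.COLOR_RGB2BGR)
for z in(116,156): print(proj(d,(471,72.5,z)))
p=robot.sense()["position"]; print("tcp",p,proj(d,p))
u,v=proj(d,(471,72.5,160)).astype(int); print(u-60,v-50)
cv2.imwrite("pics/s1c.png",cv2.resize(im[v-50:v+45,u-60:u+60],None,fx=6,fy=6,interpolation=cv2.INTER_CUBIC))
```

```text
[474.13227847  72.55285983 116.        ] boltop [470.39876646  73.05858282 156.        ]
[268.67450153 204.12064386]
[268.14261713 189.60332864]
tcp [469.86859499  72.84548074 210.1952034 ] [266.92206613 169.35430047]
208 138
```

View pics/s1c.png

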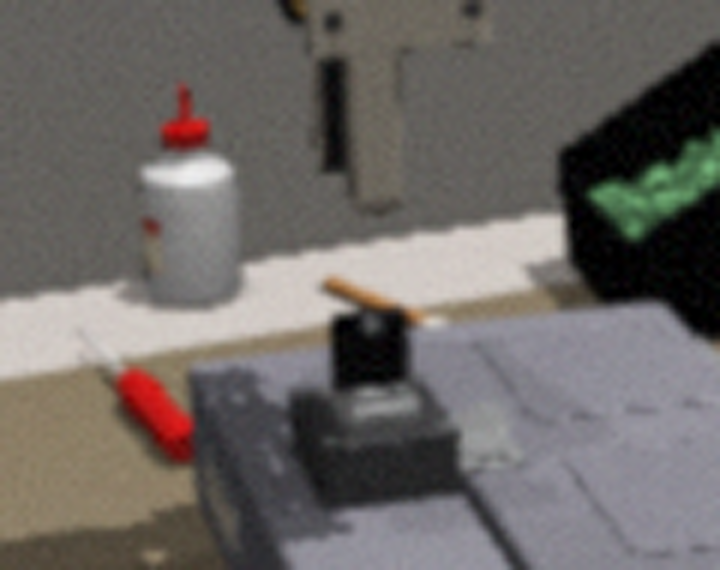

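Run:
```python
from h import *
d=cam("wrist"); 
e=onz(d,(316.1,455/6+165-.5),156); print(e, e-17*np.array([.993,-.12,0]))
print(onz(d,(316.1,170/6+165-.5),121), "case",onz(d,(317,(45+433)/12+165-.5),111),onz(d,(316,165+172/6),156))
```

```text
[489.49246053  70.51175941 156.        ] [472.61146053  72.55175941 156.        ]
[458.63831289  74.21426252 121.        ] case [471.5769599   73.46544228 111.        ] [452.03763254  74.98861093 156.        ]
```

>>> {"method": "jog_arm", "body": {
  "rows": [
    {"tx":3,"ty":-0.5,"tz":-20,"ax":0,"ay":0,"az":0},
    {"tx":3,"ty":-0.5,"tz":-45,"ax":0,"ay":0,"az":0},
    {"tx":3,"ty":-0.5,"tz":-70,"ax":0,"ay":0,"az":0},
    {"tx":3,"ty":-0.5,"tz":-85,"ax":0,"ay":0,"az":0},
    {"tx":3,"ty":-0.5,"tz":-85,"ax":0,"ay":0,"az":0},
    {"tx":3,"ty":-0.5,"tz":-85,"ax":0,"ay":0,"az":0},
    {"tx":3,"ty":-0.5,"tz":-85,"ax":0,"ay":0,"az":0}
  ],
  "gripper": 0.7
}}

```text
time: 3.38
position: [473.4, 72.0, 125.8]
ee_rot: [180.0, 0.1, 173.1]
contact_force: [-0.1, 0.1, 0.1]
opening: 0.3
```

```bash
cat >> h.py <<'E'
def avg(n=6):
    S=[]
    for i in range(n):
        snapshot("top"); S.append(robot.sense())
    f=lambda k: np.mean([s[k] for s in S],0).round(3)
    print(S[-1]["time"],"pos",f("position"),"rot",S[-1]["ee_rot"].round(2),"F",f("contact_force"),"T",f("torque"),"sd",np.std([s["torque"][2] for s in S]).round(4),"open",round(S[-1]["opening"]*93,2))
E
python3 -c "
from h import *
avg(6); d=cam('wrist'); im=cv2.cvtColor(d['image'],cv2.COLOR_RGB2BGR); cv2.imwrite('pics/w2.png',cv2.resize(im[140:280,220:420],None,fx=4,fy=4,interpolation=cv2.INTER_CUBIC))"
```

```text
3.675 pos [473.161  72.004 125.417] rot [1.8000e+02 1.0000e-02 1.7308e+02] F [-0.05  -0.015  0.246] T [ 0.015  0.001 -0.01 ] sd 0.0202 open 27.82
```

View pics/w2.png

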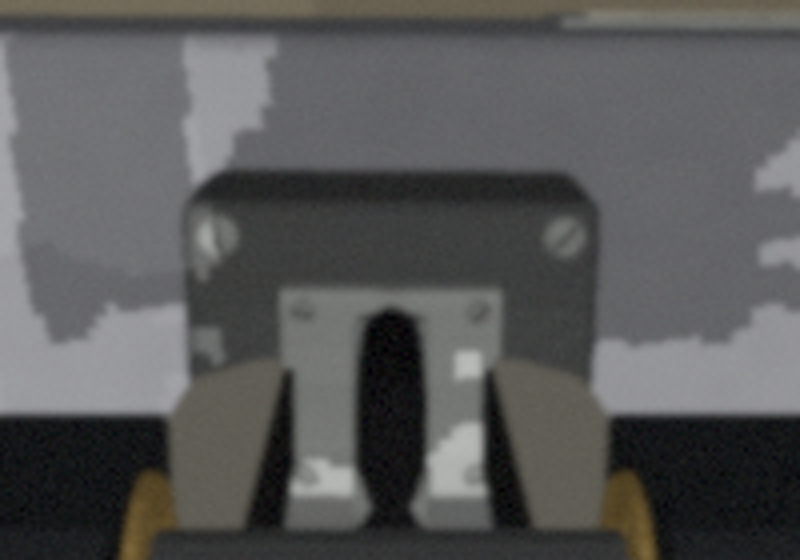

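Run:
```python
from h import *
d=cam("wrist"); p=robot.sense()["position"]; print(p)
e=onz(d,(317.5,140+288/4-.4),116); print("plate near edge",e, "centre", e+17*np.array([.993,-.12,0]))
c=onz(d,(317.5,140+175/4-.4),111); print("case near edge",c,"centre",c+33*np.array([.993,-.12,0]),c+30*np.array([.993,-.12,0]))
u=np.array([.993,-.12,0]);w=np.array([.12,.993,0])
for hw in(7.5,10): print(hw,[((proj(d,p-u*hw+w*s)-[220,140])*4).round(0) for s in(14,-14)])
```

```text
[472.99492628  71.99539278 125.10556392]
plate near edge [457.02066094  74.93235223 116.        ] centre [473.90166094  72.89235223 116.        ]
case near edge [440.44312099  76.95556503 111.        ] centre [473.21212099  72.99556503 111.        ] [470.23312099  73.35556503 111.        ]
7.5 [array([478., 359.]), array([289., 360.])]
10 [array([478., 343.]), array([288., 344.])]
```

>>> {"method": "jog_arm", "body": {
  "rows": [
    {"tx":0,"ty":0,"tz":0,"ax":0,"ay":0,"az":0},
    {"tx":0,"ty":0,"tz":0,"ax":0,"ay":0,"az":0},
    {"tx":0,"ty":0,"tz":0,"ax":0,"ay":0,"az":0},
    {"tx":0,"ty":0,"tz":0,"ax":0,"ay":0,"az":0}
  ],
  "gripper": 1,
  "newtons": 10
}}

```text
time: 4.28
position: [473.0, 72.2, 125.0]
ee_rot: [180.0, 0.0, 173.1]
contact_force: [0.6, 3.5, -0.6]
opening: 0.096
```

```bash
python3 -c "
from h import *
avg(8)"
```

```text
4.675 pos [472.986  72.14  125.018] rot [179.99   0.   173.08] F [ 0.848  3.232 -1.024] T [ 0.747 -0.095 -0.014] sd 0.0389 open 8.92
```

>>> {"method": "jog_arm", "body": {
  "rows": [
    {"tx":0,"ty":0.4,"tz":0,"ax":0,"ay":0,"az":0},
    {"tx":0,"ty":0.4,"tz":0,"ax":0,"ay":0,"az":0},
    {"tx":0,"ty":0.4,"tz":0,"ax":0,"ay":0,"az":0}
  ],
  "gripper": 1,
  "newtons": 45
}}

```text
time: 5.05
position: [473.0, 72.3, 125.0]
ee_rot: [-180.0, 0.0, 173.1]
contact_force: [0.8, 0.9, -0.9]
opening: 0.096
```

```bash
python3 -c "
from h import *
avg(6)"
```

```text
5.35 pos [472.961  72.301 125.015] rot [-179.99    0.    173.08] F [ 1.176  0.573 -1.173] T [ 0.157 -0.141 -0.001] sd 0.0277 open 8.97
```

>>> {"method": "jog_arm", "body": {
  "rows": [
    {"tx":0,"ty":0,"tz":0,"ax":0,"ay":0,"az":-0.05},
    {"tx":0,"ty":0,"tz":0,"ax":0,"ay":0,"az":-0.1},
    {"tx":0,"ty":0,"tz":0,"ax":0,"ay":0,"az":-0.15},
    {"tx":0,"ty":0,"tz":0,"ax":0,"ay":0,"az":-0.2},
    {"tx":0,"ty":0,"tz":0,"ax":0,"ay":0,"az":-0.2}
  ]
}}

```text
time: 5.98
position: [473.0, 72.3, 125.0]
ee_rot: [-180.0, 0.0, 161.6]
contact_force: [0.2, 0.9, -1.9]
opening: 0.095
```

```bash
python3 -c "
from h import *
avg(6)"
```

```text
6.275 pos [472.965  72.338 125.024] rot [-179.99   -0.    161.65] F [ 0.851 -0.092 -1.761] T [ 0.025 -0.165  0.031] sd 0.0336 open 8.64
```

>>> {"method": "jog_arm", "body": {
  "rows": [
    {"tx":0,"ty":0,"tz":0,"ax":0,"ay":0,"az":-0.05},
    {"tx":0,"ty":0,"tz":0,"ax":0,"ay":0,"az":-0.1},
    {"tx":0,"ty":0,"tz":0,"ax":0,"ay":0,"az":-0.15},
    {"tx":0,"ty":0,"tz":0,"ax":0,"ay":0,"az":-0.2},
    {"tx":0,"ty":0,"tz":0,"ax":0,"ay":0,"az":-0.25},
    {"tx":0,"ty":0,"tz":0,"ax":0,"ay":0,"az":-0.25}
  ]
}}

```text
time: 7.02
position: [472.9, 72.3, 125.0]
ee_rot: [-180.0, -0.0, 147.3]
contact_force: [0.8, -0.9, -0.7]
opening: 0.095
```

```bash
python3 -c "
from h import *
avg(8)"
```

```text
7.425 pos [472.942  72.357 125.026] rot [-179.99   -0.    147.31] F [ 0.577 -0.548 -1.59 ] T [-0.114 -0.092  0.041] sd 0.0262 open 8.85
```

>>> {"method": "jog_arm", "body": {
  "rows": [
    {"tx":0,"ty":0,"tz":0,"ax":0,"ay":0,"az":-0.04},
    {"tx":0,"ty":0,"tz":0,"ax":0,"ay":0,"az":-0.08},
    {"tx":0,"ty":0,"tz":0,"ax":0,"ay":0,"az":-0.12},
    {"tx":0,"ty":0,"tz":0,"ax":0,"ay":0,"az":-0.15},
    {"tx":0,"ty":0,"tz":0,"ax":0,"ay":0,"az":-0.15}
  ]
}}

```text
time: 8.05
position: [472.9, 72.4, 125.0]
ee_rot: [-180.0, -0.0, 138.7]
contact_force: [0.1, -0.4, -1.9]
opening: 0.094
```

```bash
python3 -c "
from h import *
avg(8)"
```

```text
8.45 pos [472.924  72.378 125.015] rot [-179.99   -0.    138.71] F [ 0.259 -0.716 -1.291] T [-0.226 -0.055  0.127] sd 0.0279 open 8.86
```

>>> {"method": "jog_arm", "body": {
  "rows": [
    {"tx":0,"ty":0,"tz":0,"ax":0,"ay":0,"az":-0.025},
    {"tx":0,"ty":0,"tz":0,"ax":0,"ay":0,"az":-0.05},
    {"tx":0,"ty":0,"tz":0,"ax":0,"ay":0,"az":-0.05}
  ]
}}

```text
time: 8.82
position: [473.0, 72.4, 125.0]
ee_rot: [-180.0, 0.0, 135.8]
contact_force: [0.5, -1.1, -2.2]
opening: 0.093
```

```bash
python3 -c "
from h import *
avg(8)"
```

```text
9.225 pos [472.942  72.386 125.022] rot [-180.      0.    135.84] F [-0.172 -1.262 -1.237] T [-0.327  0.024  0.146] sd 0.0322 open 8.95
```

>>> {"method": "jog_arm", "body": {
  "rows": [
    {"tx":0,"ty":0,"tz":0,"ax":0,"ay":0,"az":-0.02},
    {"tx":0,"ty":0,"tz":0,"ax":0,"ay":0,"az":-0.04},
    {"tx":0,"ty":0,"tz":0,"ax":0,"ay":0,"az":-0.04}
  ]
}}

```text
time: 9.6
position: [473.0, 72.4, 125.0]
ee_rot: [-180.0, -0.0, 133.5]
contact_force: [-1.1, -1.2, -0.9]
opening: 0.095
```

```bash
python3 -c "
from h import *
avg(8)"
```

```text
10.0 pos [472.936  72.386 125.025] rot [-180.     -0.    133.54] F [-0.44  -1.347 -0.844] T [-0.351  0.089  0.193] sd 0.0273 open 8.8
```

>>> {"method": "jog_arm", "body": {
  "rows": [
    {"tx":0,"ty":0,"tz":0,"ax":0,"ay":0,"az":-0.02},
    {"tx":0,"ty":0,"tz":0,"ax":0,"ay":0,"az":-0.03},
    {"tx":0,"ty":0,"tz":0,"ax":0,"ay":0,"az":-0.03}
  ]
}}

```text
time: 10.38
position: [472.9, 72.4, 125.0]
ee_rot: [-180.0, -0.0, 131.8]
contact_force: [-0.7, -1.6, -1.1]
opening: 0.091
```

```bash
python3 -c "
from h import *
avg(8)"
```

```text
10.775 pos [472.943  72.39  125.021] rot [-180.     -0.    131.83] F [-0.592 -1.634 -1.218] T [-0.394  0.141  0.199] sd 0.0251 open 8.83
```

>>> {"method": "jog_arm", "body": {
  "rows": [
    {"tx":0,"ty":0,"tz":0,"ax":0,"ay":0,"az":-0.02},
    {"tx":0,"ty":0,"tz":0,"ax":0,"ay":0,"az":-0.03},
    {"tx":0,"ty":0,"tz":0,"ax":0,"ay":0,"az":-0.03}
  ]
}}

```text
time: 11.15
position: [472.9, 72.4, 125.0]
ee_rot: [-180.0, -0.0, 130.1]
contact_force: [0.1, -1.2, -1.4]
opening: 0.094
```

```bash
python3 -c "
from h import *
avg(10)"
```

```text
11.65 pos [472.953  72.389 125.027] rot [-180.     -0.    130.11] F [-0.752 -1.708 -1.189] T [-0.408  0.193  0.198] sd 0.0382 open 8.63
```

>>> {"method": "jog_arm", "body": {
  "rows": [
    {"tx":0,"ty":0,"tz":0,"ax":0,"ay":0,"az":-0.02},
    {"tx":0,"ty":0,"tz":0,"ax":0,"ay":0,"az":-0.03},
    {"tx":0,"ty":0,"tz":0,"ax":0,"ay":0,"az":-0.03}
  ]
}}

```text
time: 12.02
position: [472.9, 72.4, 125.0]
ee_rot: [-180.0, -0.0, 128.4]
contact_force: [-1.4, -2.6, -1.6]
opening: 0.093
```

```bash
python3 -c "
from h import *
avg(10)"
```

```text
12.525 pos [472.947  72.389 125.023] rot [-180.     -0.    128.39] F [-0.924 -1.779 -1.734] T [-0.463  0.252  0.255] sd 0.0255 open 8.35
```

>>> {"method": "jog_arm", "body": {
  "rows": [
    {"tx":0,"ty":0,"tz":0,"ax":0,"ay":0,"az":-0.015},
    {"tx":0,"ty":0,"tz":0,"ax":0,"ay":0,"az":-0.03},
    {"tx":0,"ty":0,"tz":0,"ax":0,"ay":0,"az":-0.03}
  ]
}}

```text
time: 12.9
position: [472.9, 72.4, 125.0]
ee_rot: [-180.0, -0.0, 126.7]
contact_force: [-1.5, -2.3, -1.5]
opening: 0.095
```

```bash
python3 -c "
from h import *
avg(12)"
```

```text
13.5 pos [472.951  72.392 125.029] rot [-180.      0.    126.67] F [-1.56  -1.969 -1.466] T [-0.426  0.278  0.289] sd 0.0182 open 8.96
```

>>> {"method": "jog_arm", "body": {
  "rows": [
    {"tx":0,"ty":0,"tz":0,"ax":0,"ay":0,"az":-0.015},
    {"tx":0,"ty":0,"tz":0,"ax":0,"ay":0,"az":-0.025},
    {"tx":0,"ty":0,"tz":0,"ax":0,"ay":0,"az":-0.025}
  ]
}}

```text
time: 13.88
position: [472.9, 72.4, 125.0]
ee_rot: [-180.0, -0.0, 125.2]
contact_force: [-1.1, -2.0, -1.6]
opening: 0.097
```

```bash
python3 -c "
from h import *
avg(14)"
```

```text
14.575 pos [472.954  72.396 125.03 ] rot [-180.     -0.    125.24] F [-1.673 -1.752 -1.558] T [-0.417  0.322  0.357] sd 0.0294 open 8.9
```

>>> {"method": "jog_arm", "body": {
  "rows": [
    {"tx":0,"ty":0,"tz":0,"ax":0,"ay":0,"az":-0.01},
    {"tx":0,"ty":0,"tz":0,"ax":0,"ay":0,"az":-0.018},
    {"tx":0,"ty":0,"tz":0,"ax":0,"ay":0,"az":-0.018}
  ]
}}

```text
time: 14.95
position: [473.0, 72.4, 125.0]
ee_rot: [-180.0, 0.0, 124.2]
contact_force: [-1.8, -1.4, -1.9]
opening: 0.093
```

```bash
python3 -c "
from h import *
avg(14)"
```

```text
15.65 pos [472.953  72.399 125.03 ] rot [-180.     -0.    124.21] F [-1.875 -1.535 -1.402] T [-0.382  0.381  0.393] sd 0.0322 open 8.76
```

>>> {"method": "jog_arm", "body": {
  "rows": [
    {"tx":0,"ty":0,"tz":0,"ax":0,"ay":0,"az":0.08},
    {"tx":0,"ty":0,"tz":0,"ax":0,"ay":0,"az":0.16},
    {"tx":0,"ty":0,"tz":0,"ax":0,"ay":0,"az":0.24},
    {"tx":0,"ty":0,"tz":0,"ax":0,"ay":0,"az":0.32},
    {"tx":0,"ty":0,"tz":0,"ax":0,"ay":0,"az":0.4},
    {"tx":0,"ty":0,"tz":0,"ax":0,"ay":0,"az":0.48},
    {"tx":0,"ty":0,"tz":0,"ax":0,"ay":0,"az":0.56},
    {"tx":0,"ty":0,"tz":0,"ax":0,"ay":0,"az":0.64},
    {"tx":0,"ty":0,"tz":0,"ax":0,"ay":0,"az":0.72},
    {"tx":0,"ty":0,"tz":0,"ax":0,"ay":0,"az":0.79},
    {"tx":0,"ty":0,"tz":0,"ax":0,"ay":0,"az":0.853},
    {"tx":0,"ty":0,"tz":0,"ax":0,"ay":0,"az":0.853}
  ]
}}

```text
time: 17.15
position: [473.1, 72.4, 125.1]
ee_rot: [180.0, 0.0, 173.0]
contact_force: [-0.7, -1.1, -2.3]
opening: 0.093
```

```bash
python3 -c "
from h import *
avg(8); d=cam('wrist'); im=cv2.cvtColor(d['image'],cv2.COLOR_RGB2BGR); cv2.imwrite('pics/w3.png',cv2.resize(im[140:280,220:420],None,fx=4,fy=4,interpolation=cv2.INTER_CUBIC))"
```

```text
17.55 pos [473.091  72.431 125.067] rot [1.7999e+02 1.0000e-02 1.7306e+02] F [-0.355 -1.222 -2.003] T [-0.249  0.098  0.005] sd 0.0337 open 8.66
```

View pics/w3.png

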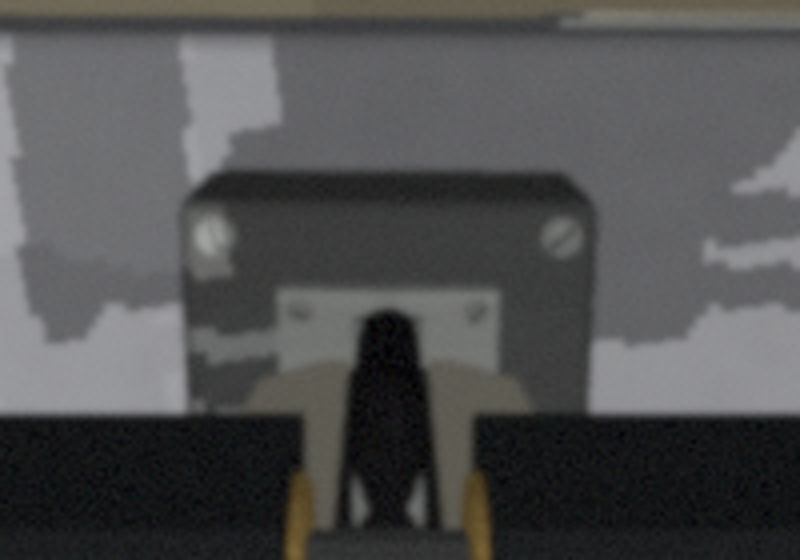

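>>> {"method": "jog_arm", "body": {
  "rows": [
    {"tx":0,"ty":-0.2,"tz":0.5,"ax":0,"ay":0,"az":0},
    {"tx":0,"ty":-0.2,"tz":1.5,"ax":0,"ay":0,"az":0},
    {"tx":0,"ty":-0.2,"tz":2.5,"ax":0,"ay":0,"az":0},
    {"tx":0,"ty":-0.2,"tz":2.5,"ax":0,"ay":0,"az":0}
  ]
}}

```text
time: 18.1
position: [473.2, 72.2, 127.8]
ee_rot: [180.0, 0.0, 173.1]
contact_force: [-1.1, 0.4, -1.0]
opening: 0.094
```

```bash
python3 -c "
from h import *
avg(4)"
```

```text
18.3 pos [473.085  72.217 127.659] rot [1.8000e+02 1.0000e-02 1.7308e+02] F [ 0.271  0.073 -1.022] T [ 0.066 -0.032 -0.012] sd 0.0151 open 9.28
```

>>> {"method": "jog_arm", "body": {
  "rows": [
    {"tx":0,"ty":0,"tz":8,"ax":0,"ay":0,"az":0},
    {"tx":0,"ty":0,"tz":25,"ax":0,"ay":0,"az":0},
    {"tx":0,"ty":0,"tz":48,"ax":0,"ay":0,"az":0},
    {"tx":3,"ty":-20,"tz":60,"ax":0,"ay":0,"az":0.01},
    {"tx":8,"ty":-60,"tz":65,"ax":0,"ay":0,"az":0.02},
    {"tx":13,"ty":-105,"tz":65,"ax":0,"ay":0,"az":0.03},
    {"tx":18,"ty":-150,"tz":65,"ax":0,"ay":0,"az":0.04},
    {"tx":23,"ty":-195,"tz":65,"ax":0,"ay":0,"az":0.055},
    {"tx":28,"ty":-240,"tz":60,"ax":0,"ay":0,"az":0.07},
    {"tx":33,"ty":-285,"tz":40,"ax":0,"ay":0,"az":0.08},
    {"tx":37,"ty":-315,"tz":10,"ax":0,"ay":0,"az":0.09},
    {"tx":37,"ty":-323,"tz":-8,"ax":0,"ay":0,"az":0.09}
  ]
}}

```text
time: 19.8
position: [509.5, -252.0, 118.5]
ee_rot: [180.0, -0.1, 178.1]
contact_force: [0.2, 0.3, -1.9]
opening: 0.092
```

>>> {"method": "jog_arm", "body": {
  "rows": [
    {"tx":0,"ty":0,"tz":0,"ax":0,"ay":0,"az":0},
    {"tx":0,"ty":0,"tz":0,"ax":0,"ay":0,"az":0}
  ]
}}

```text
time: 20.05
position: [510.4, -250.1, 120.6]
ee_rot: [-180.0, 0.1, 178.3]
contact_force: [-0.3, -0.7, -0.5]
opening: 0.096
```

```bash
python3 -c "
from h import *
avg(2); d=cam('wrist'); save(d,'pics/w4f.png'); im=cv2.imread('pics/w4f.png')
print(proj(d,(484,-251,38)),d['p'])
cv2.imwrite('pics/w4.png',cv2.resize(im[110:270,220:420],None,fx=3.5,fy=3.5,interpolation=cv2.INTER_CUBIC))"
```

```text
20.15 pos [ 510.533 -250.15   120.756] rot [-1.7996e+02  8.0000e-02  1.7829e+02] F [ 0.035  0.085 -0.889] T [ 0.027  0.041 -0.031] sd 0.0025 open 8.64
[314.39459822 176.67639924] [ 445.9192066  -247.84122844  286.71518652]
```

View pics/w4.png

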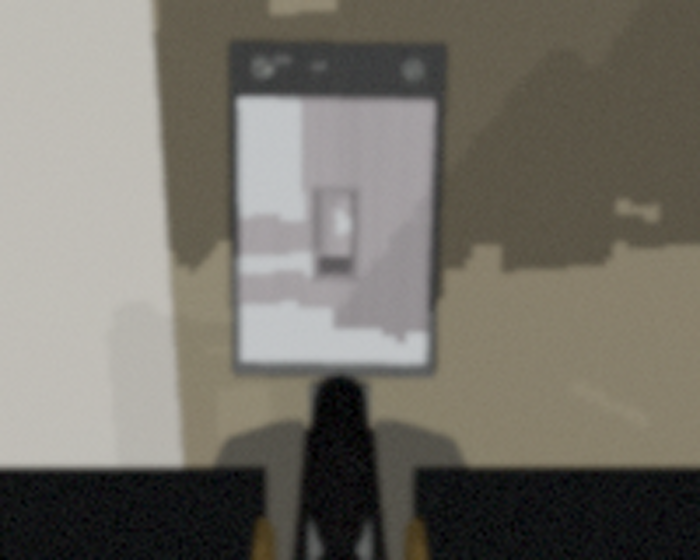

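```bash
python3 -c "
from h import *
d=cam('wrist'); print(robot.sense()['position'],robot.sense()['ee_rot'])
g=lambda u,v:onz(d,(u/3.5+220-.4,v/3.5+110-.4),38)
print(g(335.5,231)); c=[g(*q) for q in((235,96),(437,97),(432,370),(239,365))]; print(np.round(c,1),np.mean(c,0))
save(d,'pics/w5.png');im=cv2.imread('pics/w5.png');hsv=cv2.cvtColor(im,cv2.COLOR_BGR2HSV)
"
```

```text
[ 510.38059827 -250.38126438  120.45253035] [-1.79961298e+02  6.50478429e-02  1.78282645e+02]
[ 483.0109293  -250.14511318   38.        ]
[[ 450.5 -272.7   38. ]
 [ 452.1 -225.4   38. ]
 [ 518.7 -227.1   38. ]
 [ 515.9 -275.3   38. ]] [ 484.30289275 -250.11921707   38.        ]
```

>>> {"method": "jog_arm", "body": {
  "rows": [
    {"tx":-12,"ty":0,"tz":-5,"ax":0,"ay":0,"az":-0.008},
    {"tx":-27.5,"ty":0,"tz":-15,"ax":0,"ay":0,"az":-0.008},
    {"tx":-27.5,"ty":0,"tz":-30,"ax":0,"ay":0,"az":-0.008},
    {"tx":-27.5,"ty":0,"tz":-42,"ax":0,"ay":0,"az":-0.008},
    {"tx":-27.5,"ty":0,"tz":-44,"ax":0,"ay":0,"az":-0.008},
    {"tx":-27.5,"ty":0,"tz":-44,"ax":0,"ay":0,"az":-0.008},
    {"tx":-27.5,"ty":0,"tz":-44,"ax":0,"ay":0,"az":-0.008}
  ]
}}

```text
time: 21.12
position: [482.8, -250.9, 75.9]
ee_rot: [-180.0, 0.0, 177.8]
contact_force: [-0.9, 0.4, -0.8]
opening: 0.092
```

```bash
python3 -c "
from h import *
avg(3); d=cam('wrist'); save(d,'pics/w6f.png'); im=cv2.imread('pics/w6f.png')
print(proj(d,(482.7,-250.4,38)))
cv2.imwrite('pics/w6.png',cv2.resize(im[140:260,240:400],None,fx=4.5,fy=4.5,interpolation=cv2.INTER_CUBIC))"
```

```text
21.275 pos [ 482.699 -250.882   75.85 ] rot [-1.7998e+02  3.0000e-02  1.7778e+02] F [ 0.59  -0.232 -0.842] T [0.03  0.025 0.015] sd 0.0314 open 8.55
[316.82521909 222.70370828]
```

View pics/w6.png

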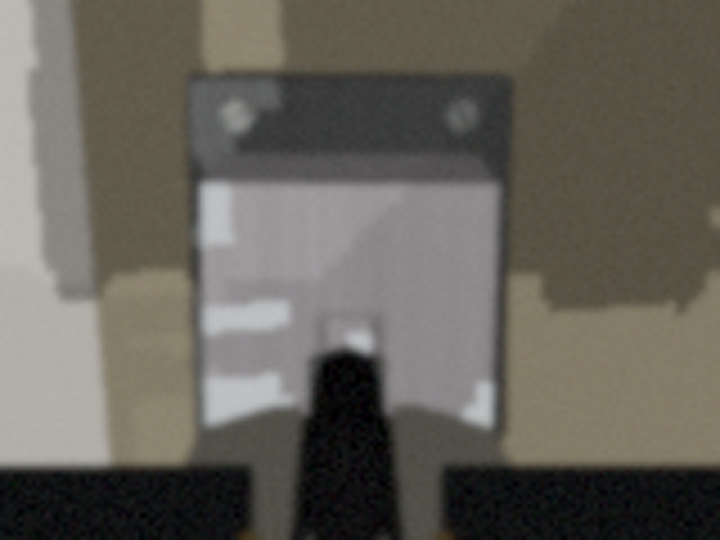

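```bash
python3 -c "
from h import *
d=cam('wrist'); p=onz(d,(240+350/4.5-.4,140+315/4.5-.4),38); print(p,p+np.array([10,-.3,0]),robot.sense()['position'])"
```

```text
[ 472.84960979 -249.59096169   38.        ] [ 482.84960979 -249.89096169   38.        ] [ 482.5787872  -250.87217392   75.74254228]
```

>>> {"method": "jog_arm", "body": {
  "rows": [
    {"tx":0,"ty":0.4,"tz":-4,"ax":0,"ay":0,"az":0},
    {"tx":0,"ty":0.4,"tz":-8,"ax":0,"ay":0,"az":0},
    {"tx":0,"ty":0.4,"tz":-10.5,"ax":0,"ay":0,"az":0},
    {"tx":0,"ty":0.4,"tz":-10.5,"ax":0,"ay":0,"az":0}
  ]
}}

```text
time: 21.88
position: [482.3, -250.3, 64.7]
ee_rot: [180.0, -0.0, 177.8]
contact_force: [-0.1, -0.9, -1.0]
opening: 0.094
```

>>> {"method": "jog_arm", "body": {
  "rows": [
    {"tx":0,"ty":0,"tz":-4,"ax":0,"ay":0,"az":0},
    {"tx":0,"ty":0,"tz":-8,"ax":0,"ay":0,"az":0},
    {"tx":0,"ty":0,"tz":-12,"ax":0,"ay":0,"az":0},
    {"tx":0,"ty":0,"tz":-16,"ax":0,"ay":0,"az":0},
    {"tx":0,"ty":0,"tz":-16.5,"ax":0,"ay":0,"az":0},
    {"tx":0,"ty":0,"tz":-16.5,"ax":0,"ay":0,"az":0},
    {"tx":0,"ty":0,"tz":-16.5,"ax":0,"ay":0,"az":0}
  ]
}}

```text
time: 22.75
position: [482.5, -250.4, 48.7]
ee_rot: [-180.0, 0.0, 177.8]
contact_force: [0.2, -0.2, -1.4]
opening: 0.092
```

>>> {"method": "jog_arm", "body": {
  "rows": [
    {"tx":0,"ty":0,"tz":-0.5,"ax":0,"ay":0,"az":0},
    {"tx":0,"ty":0,"tz":-1,"ax":0,"ay":0,"az":0},
    {"tx":0,"ty":0,"tz":-1.3,"ax":0,"ay":0,"az":0},
    {"tx":0,"ty":0,"tz":-1.3,"ax":0,"ay":0,"az":0}
  ]
}}

```text
time: 23.25
position: [482.5, -250.4, 47.2]
ee_rot: [180.0, -0.0, 177.8]
contact_force: [0.1, -0.2, -1.5]
opening: 0.095
```

```bash
python3 -c "
from h import *
avg(4)"
```

```text
23.45 pos [ 482.474 -250.401   47.232] rot [180.     0.   177.78] F [-0.465 -0.035 -1.119] T [0.002 0.001 0.001] sd 0.024 open 8.58
```

>>> {"method": "jog_arm", "body": {
  "rows": [
    {"tx":0,"ty":0,"tz":-0.3,"ax":0,"ay":0,"az":0},
    {"tx":0,"ty":0,"tz":-0.6,"ax":0,"ay":0,"az":0},
    {"tx":0,"ty":0,"tz":-0.6,"ax":0,"ay":0,"az":0}
  ]
}}

```text
time: 23.82
position: [482.4, -250.4, 46.6]
ee_rot: [180.0, -0.0, 177.8]
contact_force: [0.7, -0.7, -1.9]
opening: 0.094
```

```bash
python3 -c "
from h import *
avg(4)"
```

```text
24.025 pos [ 482.471 -250.405   46.629] rot [-180.     -0.    177.78] F [ 0.343  0.201 -0.782] T [ 0.02   0.002 -0.005] sd 0.0152 open 8.84
```

>>> {"method": "jog_arm", "body": {
  "rows": [
    {"tx":0,"ty":0,"tz":-0.3,"ax":0,"ay":0,"az":0},
    {"tx":0,"ty":0,"tz":-0.6,"ax":0,"ay":0,"az":0},
    {"tx":0,"ty":0,"tz":-0.6,"ax":0,"ay":0,"az":0}
  ]
}}

```text
time: 24.4
position: [482.5, -250.4, 46.5]
ee_rot: [-180.0, 0.0, 177.8]
contact_force: [-1.9, 1.7, 6.5]
opening: 0.094
```

```bash
python3 -c "
from h import *
avg(4)"
```

```text
24.6 pos [ 482.519 -250.437   46.502] rot [-1.7999e+02  1.0000e-02  1.7778e+02] F [-2.047  1.569  7.035] T [ 0.288  0.433 -0.007] sd 0.0228 open 8.69
```

>>> {"method": "jog_arm", "body": {
  "rows": [
    {"tx":0,"ty":0,"tz":0.2,"ax":0,"ay":0,"az":0},
    {"tx":0,"ty":0,"tz":0.2,"ax":0,"ay":0,"az":0}
  ],
  "gripper": 1,
  "newtons": 4
}}

```text
time: 24.85
position: [482.6, -250.5, 46.5]
ee_rot: [-180.0, 0.0, 177.8]
contact_force: [-0.9, 0.1, 6.7]
opening: 0.097
```

>>> {"method": "jog_arm", "body": {
  "rows": [
    {"tx":0,"ty":0,"tz":0,"ax":0,"ay":0,"az":0},
    {"tx":0,"ty":0,"tz":0,"ax":0,"ay":0,"az":0},
    {"tx":0,"ty":0,"tz":0,"ax":0,"ay":0,"az":0},
    {"tx":0,"ty":0,"tz":0,"ax":0,"ay":0,"az":0},
    {"tx":0,"ty":0,"tz":0,"ax":0,"ay":0,"az":0},
    {"tx":0,"ty":0,"tz":15,"ax":0,"ay":0,"az":0},
    {"tx":0,"ty":0,"tz":40,"ax":0,"ay":0,"az":0},
    {"tx":0,"ty":0,"tz":80,"ax":0,"ay":0,"az":0},
    {"tx":30,"ty":0,"tz":110,"ax":0,"ay":0,"az":0},
    {"tx":30,"ty":0,"tz":110,"ax":0,"ay":0,"az":0},
    {"tx":30,"ty":0,"tz":110,"ax":0,"ay":0,"az":0}
  ],
  "gripper": 0.6
}}

```text
time: 26.22
position: [511.6, -250.1, 155.8]
ee_rot: [180.0, -0.1, 177.8]
contact_force: [-0.9, 0.3, 0.3]
opening: 0.401
```

```bash
python3 -c "
from h import *
avg(3); d=cam('wrist'); save(d,'pics/w7f.png'); im=cv2.imread('pics/w7f.png')
a=cv2.resize(im[110:260,220:420],None,fx=3,fy=3,interpolation=cv2.INTER_CUBIC)
d=cam('side'); save(d,'pics/s7f.png'); im=cv2.imread('pics/s7f.png')
u,v=proj(d,(482.5,-250.4,50)).astype(int); print(u,v,[proj(d,(482.5,-250.4,z)) for z in (38,78)])
b=cv2.resize(im[max(v-40,0):v+35,u-33:u+33],None,fx=6,fy=6,interpolation=cv2.INTER_CUBIC)[:450,:190*2-180+0] if 0 else cv2.resize(im[v-40:v+35,u-16:u+16],(192,450),interpolation=cv2.INTER_CUBIC)
cv2.imwrite('pics/w7.png',np.hstack([a,b]))"
```

```text
26.375 pos [ 511.393 -250.085  155.304] rot [ 1.7995e+02 -1.0000e-01  1.7776e+02] F [-0.102 -0.214  0.099] T [ 0.032 -0.003 -0.004] sd 0.0188 open 37.38
330 288 [array([330.8630131 , 293.46219221]), array([331.187277  , 277.04594646])]
```

View pics/w7.png

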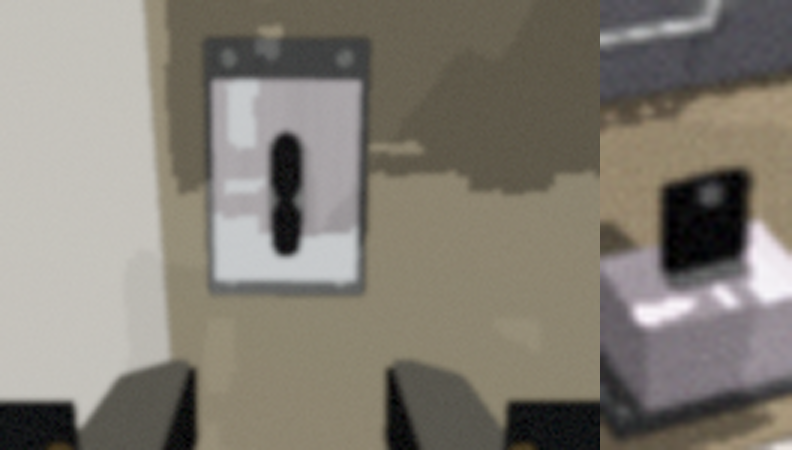

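The key stands upright in the stand with its collar on the top face, and the gripper is clear of it. Handing in.

```bash
python3 -c "
from cell import robot
print(robot.job_done(), robot.sense()['time'])"
```

```text
the job is handed in; nothing more can be done
the job is handed in; nothing more can be done
```

The chest should be locked: the moment on the key says the bolt sits firmly and was not forced. The key now stands upright in its stand. I handed the job in at about 26 s of the 69 s allowed.

- **Locking:** I turned the key 48.9° clockwise in small steps. The moment levelled off near 0.20 Nm while the lid went down, then rose about 0.04 Nm per degree. I stopped at 0.393 Nm, about 0.36 Nm above the free turn and inside the safe 0.32–0.42 Nm. I did not look at the bolt or lid in a picture afterwards.
- **Taking the key out:** I turned it back to its starting angle, where the moment was about zero. It came out with only about 1 N on the wrist, roughly its own weight.
- **Standing it in the slot:** The blade went in without side contact until the collar met the stand, with about 7 N pressing. The tool was then within about 0.5 mm of the expected height. The last wrist and side pictures show the key upright, collar on the stand's top, gripper clear.
- **Disagreements and failures:** The top camera placed the lock about 3 mm off in x from where the arm actually met it, so I relied on the wrist camera and contact forces. My first two move calls were refused because their rows left out some fields, and nothing moved.

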